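# Pack two picnic kits and click the cover on

## Robot

A 6-joint arm with a two-finger parallel gripper is mounted at the origin on a cart in front of the work surface, level with it; the furniture and walls round the work are solid. World frame = base frame: x ahead of the robot, y to its left, z up, the work surface at z = 0. Lengths are in mm, angles in rad, forces in N, time in s.
With the tool pointing down it reaches from about 350 to 975 mm from the base axis. Payload 7.1 kg.
Tool frame: the origin (TCP) lies at the very end of the fingers, on their centre line; the grasp point (between the pads) lies 19 mm behind it; z points along the fingers, y is the line along which they close (so a half turn about z gives the same grasp; the last joint's range is limited). The gripper opens to 88 mm and grips with 3 to 60 N. Pads are 20 mm wide; open, the fingers measure 115 mm over their backs; the gripper's body (75 mm by 178 mm) begins 61 mm behind the grasp point.
Start: joints at [1.183, 0.423, 1.63, -0, 1.089, -0.019], TCP at [225.278, 582.97, 222.675] pointing down, gripper open.
Joint ranges: [-3, 3], [-0.9, 2.11], [0.09, 2.58], [-1.31, 4.45], [0.11, 2.69], [-2.54, 2.54]. Speed limits (rad/s): [2.39, 2.39, 3.01, 3.14, 3.14, 3.14].

## Interface

Orientations are given as a rotation vector (axis times angle).
In Python, from workcell import get_obs, get_image, job, models gives the robot as it stands.
- The arm moves only by the tool jog_arm, never from a script. Its argument "increments" is one flat list of numbers, 7 for each row, row after row: the turn, a rotation vector about the tool's x, y, z in degrees, then the shift along the tool's x, y, z in mm, then the opening in per cent of the stroke, from 0 (shut) to 100 (fully open). A call has 1 to 12 rows; each row shifts and turns the commanded pose from where the row before left it, along the tool's axes as they then stand; what a row does not reach is not made up. A row lasts 1/8 s, in which the tool goes at most 62.5 mm and 10.7 degrees, less where a joint would pass 70% of its speed; a pose out of reach is approached as far as the arm can. A call is refused whole if a number of a shift passes 62.5 or a number of a turn 10.7, either way. A call with a gripper value outside its range is refused whole. The fingers move at their own pace and stop on an object; the grip force is fixed at half the most. Time passes only in rows, so rows that do not move let the fingers close. It gives the time, the measured TCP pose, the force, the opening and the grip force at its end, in the units of the state.
- get_obs(): the state, without advancing time (a new reading comes with each control period).
- get_image(name): name is "scene" or "top" or "wrist"; returns a dict with "pixels" (480x640x3 uint8, blue, green, red), "depth" (480x640 float32, mm along the optical axis (not along the pixel's ray), 0 where there is no reading), "fx", "fy", "cx", "cy" (pixels), "k1" (the pictures are not rectified: a ray, as slopes to the right and down, at radius r is drawn at 1 + k1 r^2 times it, then the intrinsics apply), "cam_to_world" (4x4, takes a point from camera to world coordinates); the wrist camera has in their place "tool_from_camera" (4x4, takes a point from camera to tool coordinates, whose origin is the TCP and whose axes are the flange's). Camera axes: x right, y up, looking along -z (the intrinsics and any distortion apply to the point x, -y, -z); pixel columns grow to the right and rows downward; lengths in mm; the calibration is good to about 2 mm. A picture is of the moment at which its call begins: read the wrist's pose just before it.
- job.close_job(): hands the job in; it is judged then, once.
Trained networks look in the newest picture that a camera, given by its name, has taken for a name from the list of things; names that differ only in an ending like _2 or _b are one class to them, and where a whole thing is asked for, a point or a joint stands for the part that bears it (a point fixed in the world has none). Each returns a list of dicts, best first, with "p" (0 to 1); they miss things now and then, are a little off and sometimes report something else, mostly with a low value. They report only what shows in the picture. A call takes as long as a camera call. They do not tell look-alikes from the thing itself.
- models.look_for(target, camera): "centre" ([x, y, z] in mm, in world coordinates, good to about 4 mm: the middle of the surface that is visible of it).
- models.regions_of(target, camera): "region" (480x640 bool, what is visible of it).
The state is a dict: "t": time; "qpos": joint angles; "qvel": joint speeds; "joint_torque": joint torques, N m; "ee_pos": TCP position; "orientation": TCP orientation; "ft_force": force on the tool from outside, world axes, zero at the start; "moment": the same for the moment, N m; "width": finger opening in mm; "grasp_force": force on a finger pad.
Only numpy, scipy, OpenCV 4.12 (cv2) and the standard library are available. Lean on these libraries where they do the work, as an engineer would, in place of code of your own. Each camera call takes 0.05 s, during which the arm holds its last target. There are 200 camera calls.

## Task

Make up the two picnic kits: the lemon and the salt shaker go into the blue clip box, the spice jar and the wooden pepper mill into the green open tray, with the shaker, jar and mill standing upright. Then set the white cover square over the clip box and press it down evenly until all four clips have snapped over its edge. Let go of everything, and leave the mug and the roll of tape where they are.

Things in the scene. Friction and masses are not known exactly. Their poses are not given: they have to be found in the camera images.
- lemon_mid (a point): the yellow lemon, 76 x 54 x 56 mm, lying loose on the worktop, about 0.1 kg. The point is its centre, 28 mm above the worktop; its x axis runs along its 76 mm length (level), y across its 54 mm width.
- salt_mid (a point): the salt shaker, clear body with a grey metal cap, round, 44 mm across and 90 mm tall, standing loose, 0.1 kg. The cap (above 70 mm) is only 34 mm across. The point is its centre, 45 mm above its foot; z is its upright axis.
- spice_mid (a point): the spice jar, clear glass with a green label and a dark brown cap, round, 45 mm across and 105 mm tall, standing loose, 0.11 kg. The point is its centre, 52 mm above its foot; z is its upright axis.
- mill_mid (a point): the wooden pepper mill, round, turned wood, 58 mm across at the foot and 170 mm tall, standing loose, 0.18 kg. Its turned head, a knob 50 mm across that does not turn, lies between 123 and 159 mm and is the place to hold it. The point is its centre, 85 mm above its foot; z is its upright axis.
- cover_handle (a point): cover of the clip box, loose, mouth down: deep white lid, blue flange round its lower edge, blue bar handle on its roof, 0.25 kg. Flange 192 (x) x 152 (y) x 4 mm; hollow 172 x 132 mm, 95 mm deep, roof 4 mm. Handle: a bar on two posts, 76 (x) x 20 (y) mm, 119 to 141 mm above the lower edge. The point is its middle, 130 mm above the lower edge; z up. Same look turned half round.
- base: the blue clip box, open: a fixed foot plate 226 (x) x 186 (y) mm with a low blue rim and a white sprung clip amid each side, 34 mm high. Origin: centre of its underside, on the worktop; z up. Floor 5 mm up, 164 x 124 mm inside the rim; rim 170 x 130 mm outside at its foot, leaning 6 mm inwards, top 19 mm up; it leads the cover in from up to 5 mm off.
- cover_seat (a point): point in the clip box's frame, 135 mm above base: the middle of the cover's handle comes here when the cover is fully home, its lower edge on the foot plate and its long side along the box's x. Unpressed the cover hangs about 11 mm higher on the clips' sloping noses; a push of about 15 N on the middle of the handle takes it past all four, which snap back over the flange.
- tray: the green open tray, fixed on the worktop, 190 mm (x, 204 mm over its two small end grips) by 134 mm (y), 35 mm high, walls 4 mm, floor 4 mm thick. The origin is the centre of its underside; z points up.
- mug: bystander: a loose mug, dark grey above and white below, 78 mm across, 92 mm high, with a handle. Origin at its underside. Not to be disturbed.
- tape: bystander: a loose roll of beige tape lying flat, 96 mm across, 25 mm high. Origin at its underside. Not to be disturbed.
Things that resemble listed ones, but are neither listed nor needed, are in the scene too. Of the things like the part that bears spice_mid, leave any that is purple; of the rest the smaller one is meant.

How it is judged (in metres and radians):
At the end, for the whole second after the job is handed in: Lemon and salt inside the clip box, spice jar and mill inside the tray, each on the floor within 8 mm (lemon 10), all but the lemon upright within 0.15 rad. Cover on the box within 8 mm and 0.06 rad, level within 0.015 rad, down within 2.5 mm (all clips over its flange). All released, at rest (x of lemon_mid in the frame of base between -0.07 and 0.07 m and y of lemon_mid in the frame of base between -0.05 and 0.05 m and z of lemon_mid in the frame of base between 0.023 and 0.043 m and linear speed of each of lemon, salt, spice, mill, cover below 0.02 m/s and x of salt_mid in the frame of base between -0.07 and 0.07 m and y of salt_mid in the frame of base between -0.05 and 0.05 m and z of salt_mid in the frame of base between 0.042 and 0.058 m and angle between each of salt_mid, spice_mid, mill_mid's own z axis and vertical below 0.15 rad and x of spice_mid in the frame of tray between -0.08 and 0.08 m and y of spice_mid in the frame of tray between -0.052 and 0.052 m and z of spice_mid in the frame of tray between 0.0485 and 0.0645 m and x of mill_mid in the frame of tray between -0.08 and 0.08 m and y of mill_mid in the frame of tray between -0.052 and 0.052 m and z of mill_mid in the frame of tray between 0.081 and 0.097 m and z of cover_handle in the frame of cover_seat between -0.003 and 0.0025 m and horizontal distance between cover_handle and cover_seat below 0.008 m and angle between cover_handle's own z axis and vertical below 0.015 rad and angle between the x axis of cover_handle and the x axis of base, either way round below 0.06 rad); the robot touches nothing.
It fails at once if the mug is pushed more than 30 mm (distance of mug from where it was at the start of the episode above 0.03 m).
It fails at once if the roll of tape is pushed more than 30 mm (distance of tape from where it was at the start of the episode above 0.03 m).
It also fails if it takes over 141 s, if anything falls off the work surface, if the arm or the gripper's body presses on something with over 40 N, if the wrist force passes 120 N, or if a joint passes its speed limit or range.

## Working session

There is one attempt and no reset: what is moved stays moved. The work goes in short steps, Python scripts to look and compute and a tool call to move; the robot and the scene stay as the last step left them, time stands still between calls to the robot, and variables do not carry over. Pictures are saved under pics/ and viewed, at most 15 in all, crops included, and the job is handed in when it is done.

Besides the shell and the picture viewer there is one more tool, called after ">>>" as name(argument=value, ...) on one line, values as JSON. jog_arm: Moves the arm, as the interface text tells. Its arguments: {"type":"object","properties":{"increments":{"type":"array"}},"required":["increments"]}

```bash
mkdir -p pics; ls; cat > h.py <<'E'
import numpy as np, cv2
from workcell import get_obs, get_image, job, models
from scipy.spatial.transform import Rotation as R
def cloud(im, T=None):
    # world point per pixel (mm); nan where no depth
    T = im["cam_to_world"] if T is None else T
    K=np.array([[im["fx"],0,im["cx"]],[0,im["fy"],im["cy"]],[0,0,1.]])
    v,u=np.mgrid[0:480,0:640]
    p=np.stack([u,v],-1).reshape(-1,1,2).astype(np.float64)
    s=cv2.undistortPoints(p,K,np.array([im["k1"],0,0,0.])).reshape(480,640,2)
    d=im["depth"].astype(float); d=np.where(d>0,d,np.nan)
    c=np.stack([s[...,0]*d,-s[...,1]*d,-d,np.ones_like(d)],-1)
    return (c@np.asarray(T).T)[...,:3]
def wristT(o,im):
    T=np.eye(4);T[:3,:3]=R.from_rotvec(o["orientation"]).as_matrix();T[:3,3]=o["ee_pos"]
    return T@np.asarray(im["tool_from_camera"])
E
python3 - <<'E'
from h import *
o=get_obs();print(o["t"],o["ee_pos"],o["orientation"],R.from_rotvec(o["orientation"]).as_matrix().round(3),o["width"])
for c in("top","scene"):
    im=get_image(c);cv2.imwrite(f"pics/{c}0.png",im["pixels"]);np.savez(f"{c}0.npz",**im)
    print(c,np.array(im["cam_to_world"]).round(2).tolist())
    for n in "lemon_mid salt_mid spice_mid mill_mid cover_handle base tray mug tape".split():
        print(n,[(np.round(r["centre"]).tolist(),round(r["p"],2)) for r in models.look_for(n,c)])
E
```

```text
pics
0.0 [225.0690853  582.46655628 221.9153827 ] [-5.75993317e-01 -3.08802901e+00  2.28838662e-03] [[-0.933  0.361 -0.001]
 [ 0.361  0.933 -0.001]
 [ 0.    -0.001 -1.   ]] 87.83687823557464
top [[-0.05, 0.97, -0.25, 142.11], [-1.0, -0.05, 0.02, -71.49], [0.0, 0.25, 0.97, 1436.88], [0.0, 0.0, 0.0, 1.0]]
lemon_mid [([400.0, -353.0, 46.0], 0.56), ([487.0, -371.0, 120.0], 0.35)]
salt_mid [([495.0, -224.0, 76.0], 0.65), ([460.0, -51.0, 6.0], 0.47)]
spice_mid [([388.0, -464.0, 148.0], 0.89), ([335.0, -557.0, 102.0], 0.78), ([402.0, -240.0, 104.0], 0.57)]
mill_mid [([485.0, -368.0, 119.0], 0.58)]
cover_handle [([465.0, 387.0, 98.0], 0.82)]
base [([461.0, -50.0, 4.0], 0.93)]
tray [([474.0, 177.0, 5.0], 0.93)]
mug [([556.0, -521.0, 46.0], 0.96)]
tape []
scene [[0.6, 0.39, -0.7, -635.36], [-0.8, 0.27, -0.54, -961.34], [-0.02, 0.88, 0.47, 881.0], [0.0, 0.0, 0.0, 1.0]]
lemon_mid [([391.0, -366.0, 40.0], 0.58)]
salt_mid [([489.0, -237.0, 48.0], 0.7)]
spice_mid [([389.0, -252.0, 63.0], 0.84), ([326.0, -579.0, 68.0], 0.75), ([368.0, -489.0, 92.0], 0.73)]
mill_mid [([478.0, -382.0, 88.0], 0.92)]
cover_handle [([483.0, 344.0, 78.0], 0.93), ([658.0, 49.0, 22.0], 0.48)]
base [([450.0, -54.0, 4.0], 0.73)]
tray [([471.0, 183.0, 15.0], 0.74), ([451.0, -58.0, 2.0], 0.67)]
mug [([529.0, -517.0, 61.0], 0.88)]
tape [([656.0, 48.0, 20.0], 0.65)]
```

View pics/top0.png

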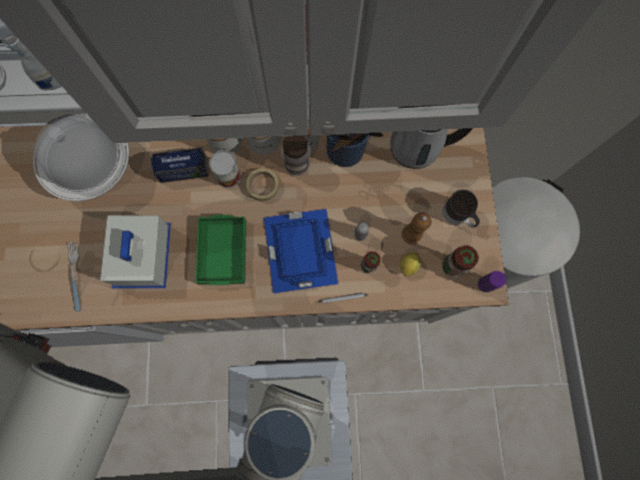

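View pics/scene0.png

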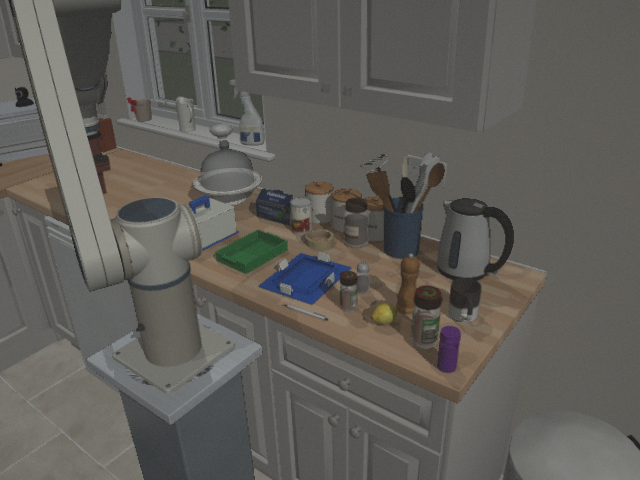

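```bash
python3 - <<'E'
from h import *
im=dict(np.load("top0.npz"));P=cloud(im);px=im["pixels"]
cv2.imwrite("pics/crop.png",cv2.resize(px[195:305,250:520],None,fx=2.9,fy=2.9,interpolation=cv2.INTER_CUBIC))
hsv=cv2.cvtColor(px,cv2.COLOR_BGR2HSV);H,S=hsv[...,0],hsv[...,1]
Z=P[...,2]
def rect(m,n):
    q=P[m][:,:2].astype(np.float32)
    # robust: trim outliers
    r=cv2.minAreaRect(q);print(n,len(q),np.round(r[0],1),np.round(r[1],1),round(r[2],1),"z",np.nanmedian(Z[m]).round(1))
v,u=np.mgrid[0:480,0:640]
box=lambda a,b,c,d:(u>=a)&(u<b)&(v>=c)&(v<d)&np.isfinite(Z)
blue=(abs(H.astype(int)-112)<12)&(S>120)
rect(box(255,345,200,300)&blue&(Z<15)&(Z>-8),"base")
green=(H>45)&(H<85)&(S>90)
rect(box(185,255,205,295)&green&(Z>27)&(Z<45),"tray rim")
rect(box(185,255,205,295)&green&(Z<12),"tray floor")
rect(box(95,180,205,295)&(Z>88)&(Z<108),"cover roof")
rect(box(95,180,205,295)&(Z>125)&(Z<150),"handle")
rect(box(240,285,160,205)&(Z>15)&(Z<35),"tape")
for n,(a,b,c,d),z0,z1 in[("salt",(352,372,218,244),80,100),("spice",(358,384,246,276),95,115),("mill",(398,436,205,248),160,180),("millknob",(398,436,205,248),120,180),("lemon",(396,424,246,282),12,70),("mug",(440,482,185,230),80,100),("bigjar",(440,482,238,280),120,170),("purple",(475,510,265,298),80,130)]:
    rect(box(a,b,c,d)&(Z>z0)&(Z<z1),n)
m=box(396,424,246,282)&(H>18)&(H<35)&(S>110)
rect(m,"lemoncol")
q=P[m][:,:2];w,V=np.linalg.eigh(np.cov(q.T));print(w**.5,V)
# cabinet
for uv in [(120,140),(300,130),(300,60),(480,125),(20,470)]:print(uv,P[uv[1],uv[0]].round())
E
```

```text
base 4190 [462.8 -49.2] [224.8 183.7] 5.7 z 4.5
tray rim 424 [469.2 173.9] [135.4 201.2] 87.8 z 32.8
tray floor 2630 [476.3 182.2] [135.1 198.7] 88.4 z 3.1
cover roof 3185 [470.7 405.4] [140.3 182.9] 87.2 z 97.5
handle 254 [470.6 404.8] [21.4 75.4] 89.1 z 138.0
tape 334 [665.6  46.1] [ 95.1 135.6] 9.1 z 23.3
salt 92 [ 502.4 -225.9] [30.7 25.8] 88.1 z 85.1
spice 219 [ 406.5 -242.5] [43.  43.1] 89.7 z 103.9
mill 31 [ 495.5 -375.6] [20.7 22.1] 39.4 z 165.3
millknob 300 [ 494.9 -377.2] [47.8 47.7] 3.5 z 151.5
lemon 372 [ 403.5 -357.7] [58.5 60.3] 16.8 z 46.0
mug 211 [ 550.2 -509.1] [78.4 92. ] 88.6 z 86.9
bigjar 527 [ 392.6 -480.4] [62.9 61.4] 87.4 z 146.1
purple 271 [ 337.3 -567.6] [43.6 45.6] 39.3 z 103.1
lemoncol 373 [ 403.5 -358.1] [57.4 62.9] 21.6 z 46.0
[13.44509965 16.78571561] [[-0.45875774 -0.88856138]
 [-0.88856138  0.45875774]]
(120, 140) [593. 291. 496.]
(300, 130) [594. -67. 506.]
(300, 60) [595. -73. 744.]
(480, 125) [ 592. -430.  497.]
(20, 470) [ 56. 223. 882.]
```

View pics/crop.png

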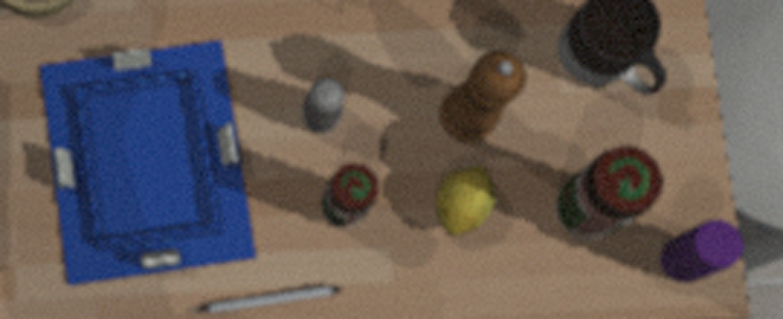

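Top picture: box at (300,250), tray (222,250), cover (135,250), lemon (410,264), salt (362,230), mill (418,225), mug (462,207), tape (262,184). Jar candidates: small with green label (370,262), large (460,260), purple (492,282). The purple one is ruled out and the smaller of the other two, (370,262), is meant. The crop confirms this at crop position (350,185).

First I turn the tool so it closes along world x (tool x = world y, tool y = world x) and swing over.

>>> jog_arm(increments=[0, 0, 9.8, 0, 0, -10, 100, 0, 0, 9.8, 0, 0, -10, 100, 0, 0, 9.8, 0, 0, -10, 100, 0, 0, 9.8, 0, 0, -10, 100, 0, 0, 9.8, 0, 0, 0, 100, 0, 0, 9.8, 0, 0, 0, 100, 0, 0, 10.0, 0, 0, 0, 100, 0, 0, 0, -30, 25, 0, 100, 0, 0, 0, -50, 25, 0, 100, 0, 0, 0, -60, 20, 0, 100, 0, 0, 0, -60, 20, 0, 100, 0, 0, 0, -60, 20, 0, 100])

```text
t: 2.5
ee_pos: [335.3, 323.5, 262.9]
orientation: [2.219, 2.223, 0.001]
ft_force: [1.4, -0.2, 0.3]
width: 87.8
grasp_force: 0.0
```

>>> jog_arm(increments=[0, 0, 0, -60, 20, 0, 100, 0, 0, 0, -60, 20, 0, 100, 0, 0, 0, -60, 20, 0, 100, 0, 0, 0, -60, 10, 0, 100, 0, 0, 0, -60, 0, 0, 100, 0, 0, 0, -60, 0, 0, 100, 0, 0, 0, -60, 0, 0, 100, 0, 0, 0, -60, 0, 0, 100, 0, 0, 0, -50, 0, 0, 100, 0, 0, 0, -35, 0, 0, 100, 0, 0, 0, 0, 0, 0, 100, 0, 0, 0, 0, 0, 0, 100])

```text
t: 4.0
ee_pos: [404.6, -237.0, 262.5]
orientation: [-2.22, -2.222, -0.0]
ft_force: [-1.4, 0.0, 0.1]
width: 87.9
grasp_force: 0.0
```

```bash
cat >> h.py <<'E'
def wrist(name):
    o=get_obs();im=get_image("wrist");cv2.imwrite(f"pics/{name}.png",im["pixels"])
    return o,im,cloud(im,wristT(o,im))
def rect(P,x,y,r,z0,z1,n=""):
    "footprint of points within r of x,y between two heights"
    m=(np.hypot(P[...,0]-x,P[...,1]-y)<r)&(P[...,2]>z0)&(P[...,2]<z1)
    if m.sum()<10: print(n,"few",m.sum());return m
    q=P[m]
    c=cv2.minAreaRect(q[:,:2].astype(np.float32))
    print(n,m.sum(),"rect",np.round(c[0],1),np.round(c[1],1),round(c[2],1),"z med/max",np.round([np.median(q[:,2]),q[:,2].max()],1))
    return m
E
python3 - <<'E'
from h import *
o,im,P=wrist("w1")
print(np.array(im["tool_from_camera"]).round(2).tolist())
rect(P,406,-242,40,95,115,"jar");rect(P,502,-226,40,75,100,"salt");rect(P,495,-377,45,120,175,"mill");rect(P,403,-358,50,12,70,"lemon")
print(np.nanmin(P[...,:2],axis=(0,1)),np.nanmax(P[...,:2],axis=(0,1)))
E
```

```text
[[-0.0, 0.97, 0.25, 66.78], [1.0, -0.0, 0.0, -0.44], [0.0, 0.25, -0.97, -162.01], [0.0, 0.0, 0.0, 1.0]]
jar 1945 rect [ 406.  -242.6] [43.9 43.1] 46.5 z med/max [104.6 107.2]
salt 1033 rect [ 500.7 -225.8] [33.2 33.2] 4.5 z med/max [85.8 90.7]
mill 1706 rect [ 494.6 -376.8] [49.1 35.2] 18.1 z med/max [155.8 171. ]
lemon 2229 rect [ 402.1 -357. ] [59.7 58.4] 15.1 z med/max [46.7 57.1]
[ -833.44982749 -1206.43550295] [801.95892812 291.64645309]
```

View pics/w1.png

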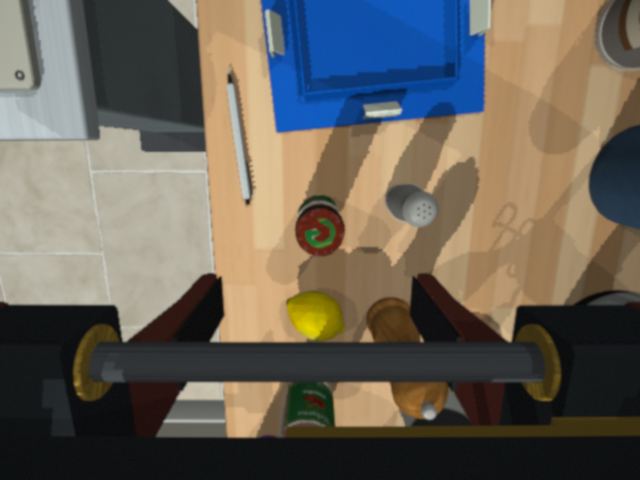

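The wrist view agrees with the top view: jar at (320,228), salt (420,208), lemon (315,313) pointing down to the right, mill (405,360). Now I grasp the jar.

>>> jog_arm(increments=[0, 0, 0, -5.5, 1.5, 30, 100, 0, 0, 0, 0, 0, 45, 100, 0, 0, 0, 0, 0, 50, 100, 0, 0, 0, 0, 0, 45, 100, 0, 0, 0, 0, 0, 30, 100, 0, 0, 0, 0, 0, 16, 100, 0, 0, 0, 0, 0, 5, 100, 0, 0, 0, 0, 0, 0, 100, 0, 0, 0, 0, 0, 0, 0, 0, 0, 0, 0, 0, 0, 0, 0, 0, 0, 0, 0, 0, 0, 0, 0, 0, 0, 0, 0, 0])

```text
t: 5.55
ee_pos: [406.4, -243.1, 41.9]
orientation: [2.22, 2.222, 0.0]
ft_force: [-0.2, 0.1, 0.8]
width: 51.6
grasp_force: 0.0
```

>>> jog_arm(increments=[0, 0, 0, 0, 0, 0, 0, 0, 0, 0, 0, 0, 0, 0, 0, 0, 0, 0, 0, -15, 0, 0, 0, 0, 0, 0, -35, 0, 0, 0, 0, 0, 0, -50, 0, 0, 0, 0, 20, 0, -40, 0, 0, 0, 0, 45, 0, -20, 0, 0, 0, 0, 50, 0, 0, 0, 0, 0, 0, 50, 0, 0, 0, 0, 0, 0, 50, 0, 0, 0, 0, 0, 0, 50, 0, 0, 0, 0, 0, 0, 45, 0, 0, 0])

```text
t: 7.05
ee_pos: [405.5, 68.6, 202.5]
orientation: [2.219, 2.223, 0.001]
ft_force: [0.8, -0.4, -0.7]
width: 44.3
grasp_force: 30.0
```

>>> jog_arm(increments=[0, 0, 0, 30, 0, 0, 0, 0, 0, 0, 10, 0, 0, 0, 0, 0, 0, 0, 0, 0, 0, 0, 0, 0, 0, 0, 0, 0])

```text
t: 7.55
ee_pos: [405.8, 106.1, 201.8]
orientation: [2.221, 2.222, -0.0]
ft_force: [0.5, 0.3, -1.9]
width: 44.8
grasp_force: 30.0
```

```bash
python3 - <<'E'
from h import *
o,im,P=wrist("w2");print(o["ee_pos"].round(1),o["width"],o["grasp_force"])
px=im["pixels"];hsv=cv2.cvtColor(px,cv2.COLOR_BGR2HSV);H,S=hsv[...,0],hsv[...,1]
Z=P[...,2]
g=(H>45)&(H<85)&(S>90)&(P[...,1]>90)
for a,b in[(-6,10),(27,42)]:
    m=g&(Z>a)&(Z<b);q=P[m][:,:2].astype(np.float32);print(a,m.sum(),cv2.minAreaRect(q),np.percentile(q,[0.5,99.5],axis=0))
b=(abs(H.astype(int)-112)<12)&(S>120)&(Z>-8)&(Z<9)&(np.hypot(P[...,0]-463,P[...,1]+49)<170)
if b.sum():print("base",b.sum(),cv2.minAreaRect(P[b][:,:2].astype(np.float32)))
E
```

```text
[405.8 106.1 201.8] 44.832807469854465 29.98444624710828
-6 27797 ((480.2873229980469, 179.5841827392578), (138.0211944580078, 203.19912719726562), 88.2163314819336) [[379.17235779 110.73513779]
 [561.77768921 239.35972504]]
27 5434 ((517.2198486328125, 173.08389282226562), (133.91339111328125, 296.8587951660156), 88.17898559570312) [[368.98905762 106.17155071]
 [570.23294403 243.10653015]]
base 2964 ((473.84332275390625, -47.97413635253906), (261.6290588378906, 122.73228454589844), 61.30284881591797)
```

View pics/w2.png

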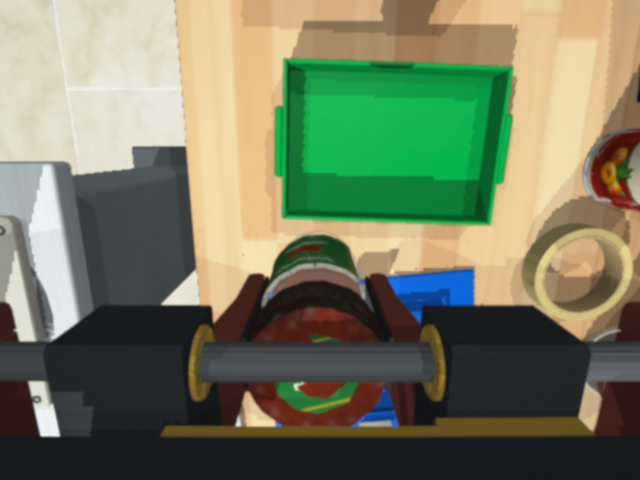

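The wrist view shows the jar held firmly and the empty tray at (285–510, 60–220), centre about (470,175). I set the jar at (425,176).

>>> jog_arm(increments=[0, 0, 0, 35, 10, 0, 0, 0, 0, 0, 35, 9, 0, 0, 0, 0, 0, 0, 0, 30, 0, 0, 0, 0, 0, 0, 40, 0, 0, 0, 0, 0, 0, 40, 0, 0, 0, 0, 0, 0, 25, 0, 0, 0, 0, 0, 0, 12, 0, 0, 0, 0, 0, 0, 7, 0, 0, 0, 0, 0, 0, 0, 0, 0, 0, 0, 0, 0, 0, 0])

```text
t: 8.85
ee_pos: [425.5, 177.1, 48.4]
orientation: [2.22, 2.222, 0.002]
ft_force: [-0.1, -0.4, -1.1]
width: 44.6
grasp_force: 30.0
```

>>> jog_arm(increments=[0, 0, 0, 0, 0, 2, 0, 0, 0, 0, 0, 0, 0, 0, 0, 0, 0, 0, 0, 0, 80, 0, 0, 0, 0, 0, 0, 100, 0, 0, 0, 0, 0, 0, 100, 0, 0, 0, 0, 0, 0, 100, 0, 0, 0, 0, 0, -30, 100, 0, 0, 0, 0, 0, -50, 100, 0, 0, 0, 0, 0, -50, 100, 0, 0, 0, -20, 0, -50, 100, 0, 0, 0, -45, 5, -10, 100, 0, 0, 0, -55, 8, 0, 100])

```text
t: 10.35
ee_pos: [438.8, 56.3, 237.3]
orientation: [2.216, 2.224, 0.005]
ft_force: [0.5, -0.8, 0.1]
width: 87.7
grasp_force: 0.0
```

>>> jog_arm(increments=[0, 0, 0, -55, 8, 0, 100, 0, 0, 0, -55, 8, 0, 100, 0, 0, 0, -55, 8, 0, 100, 0, 0, 0, -55, 8, 0, 100, 0, 0, 0, -55, 8, 0, 100, 0, 0, 0, -55, 8, 0, 100, 0, 0, 0, -40, 8, 0, 100, 0, 0, 0, -20, 0, 0, 100, 0, 0, 0, 0, 0, 0, 100])

```text
t: 11.48
ee_pos: [494.0, -333.2, 235.3]
orientation: [-2.221, -2.221, -0.0]
ft_force: [-0.1, 0.5, -0.8]
width: 88.3
grasp_force: 0.0
```

```bash
python3 - <<'E'
from h import *
o,im,P=wrist("w3");print(o["ee_pos"].round(1),o["width"],o["orientation"])
rect(P,495,-377,40,145,180,"mill");rect(P,403,-358,45,12,70,"lemon")
q=P[(np.hypot(P[...,0]-495,P[...,1]+377)<40)&(P[...,2]>125)&(P[...,2]<180)];print(np.percentile(q,[1,99],axis=0) if len(q) else 0)
im=get_image("top");Q=cloud(im)
rect(Q,425,177,35,95,118,"jar")
E
```

```text
[ 494.  -333.2  235.3] 88.32390088160737 [-2.22093900e+00 -2.22050911e+00 -1.29079843e-05]
mill 2823 rect [ 494.7 -377.2] [45.9 43.9] 39.1 z med/max [155.3 171.3]
lemon 2918 rect [ 402.8 -358. ] [58.7 60.9] 18.0 z med/max [47.2 57.3]
[[ 472.04565848 -395.76827333  133.54415841]
 [ 517.68260144 -353.67648543  170.09984667]]
jar 233 rect [424.5 176. ] [42.6 42.9] 41.7 z med/max [107.4 115.6]
```

>>> jog_arm(increments=[0, 0, 0, -22, 0, 0, 100, 0, 0, 0, -22, 0.5, 0, 100, 0, 0, 0, 0, 0, 25, 100, 0, 0, 0, 0, 0, 40, 100, 0, 0, 0, 0, 0, 30, 100, 0, 0, 0, 0, 0, 13, 100, 0, 0, 0, 0, 0, 5, 100, 0, 0, 0, 0, 0, 0, 100, 0, 0, 0, 0, 0, 0, 0, 0, 0, 0, 0, 0, 0, 0, 0, 0, 0, 0, 0, 0, 0, 0, 0, 0, 0, 0, 0, 0])

```text
t: 13.08
ee_pos: [495.1, -377.0, 122.9]
orientation: [2.22, 2.223, -0.0]
ft_force: [0.3, 0.5, 0.1]
width: 51.3
grasp_force: 0.0
```

>>> jog_arm(increments=[0, 0, 0, 0, 0, 0, 0, 0, 0, 0, 0, 0, 0, 0, 0, 0, 0, 0, 0, -5, 0, 0, 0, 0, 0, 0, -20, 0, 0, 0, 0, 0, 0, -40, 0, 0, 0, 0, 0, 0, -45, 0, 0, 0, 0, 0, 0, -30, 0, 0, 0, 0, 20, 0, -10, 0, 0, 0, 0, 40, 0, 0, 0, 0, 0, 0, 50, 0, 0, 0, 0, 0, 0, 50, 0, 0, 0, 0, 0, 0, 50, 0, 0, 0])

```text
t: 14.58
ee_pos: [493.4, -164.1, 272.0]
orientation: [-2.219, -2.222, 0.001]
ft_force: [-0.4, 0.5, -1.8]
width: 47.0
grasp_force: 30.0
```

>>> jog_arm(increments=[0, 0, 0, 48, 3, 0, 0, 0, 0, 0, 48, 3, 0, 0, 0, 0, 0, 48, 3, 0, 0, 0, 0, 0, 48, 3, 0, 0, 0, 0, 0, 48, 3, 0, 0, 0, 0, 0, 44, 3, 0, 0, 0, 0, 0, 30, 1.5, 0, 0, 0, 0, 0, 14, 0, 0, 0, 0, 0, 0, 0, 0, 0, 0, 0, 0, 0, 0, 0, 0, 0])

```text
t: 15.82
ee_pos: [513.5, 160.2, 272.5]
orientation: [-2.221, -2.222, 0.001]
ft_force: [-0.3, -0.7, -0.6]
width: 46.9
grasp_force: 30.0
```

```bash
python3 - <<'E'
from h import *
o,im,P=wrist("w4");print(o["ee_pos"].round(1),o["width"],o["grasp_force"])
px=im["pixels"]
s=get_image("scene");cv2.imwrite("pics/s4.png",cv2.resize(s["pixels"][120:330,130:410],None,fx=2.5,fy=2.5))
E
```

```text
[513.5 160.2 272.5] 46.871934250279374 29.999658304132026
```

View pics/s4.png

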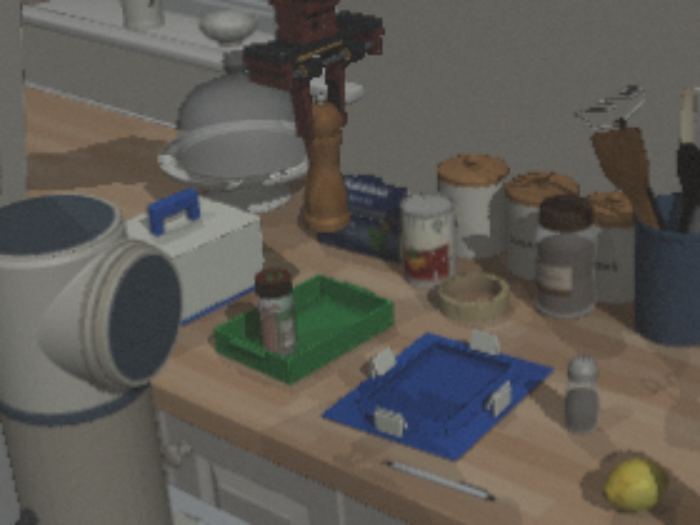

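The scene crop shows the mill held upright at (325,165), the jar standing in the tray at (277,310) and the box empty. I lower the mill.

>>> jog_arm(increments=[0, 0, 0, 13, 1.5, 10, 0, 0, 0, 0, 0, 0, 30, 0, 0, 0, 0, 0, 0, 40, 0, 0, 0, 0, 0, 0, 35, 0, 0, 0, 0, 0, 0, 17, 0, 0, 0, 0, 0, 0, 8, 0, 0, 0, 0, 0, 0, 4, 0, 0, 0, 0, 0, 0, 0, 0, 0, 0, 0, 0, 0, 0, 0])

```text
t: 17.05
ee_pos: [515.9, 174.2, 129.5]
orientation: [2.22, 2.222, 0.002]
ft_force: [-0.0, -0.8, -1.6]
width: 46.9
grasp_force: 30.0
```

>>> jog_arm(increments=[0, 0, 0, 0, 0, 2, 0, 0, 0, 0, 0, 0, 0, 0, 0, 0, 0, 0, 0, 0, 70, 0, 0, 0, 0, 0, 0, 100, 0, 0, 0, 0, 0, 0, 100, 0, 0, 0, 0, 0, -15, 100, 0, 0, 0, 0, 0, -35, 100, 0, 0, 0, 0, 0, -40, 100, 0, 0, 0, -20, 0, -25, 100, 0, 0, 0, -45, 0, 0, 100, 0, 0, 0, -55, 0, 0, 100, 0, 0, 0, -55, 0, 0, 100])

```text
t: 18.55
ee_pos: [515.7, -2.3, 243.0]
orientation: [2.218, 2.223, 0.002]
ft_force: [0.5, 0.9, 0.5]
width: 87.6
grasp_force: 0.0
```

>>> jog_arm(increments=[0, 0, 0, -55, -3, 0, 100, 0, 0, 0, -55, -4, 0, 100, 0, 0, 0, -50, -4, 0, 100, 0, 0, 0, -35, -4, 0, 100, 0, 0, 0, -15, 0, 0, 100, 0, 0, 0, 0, 0, 0, 100, 0, 0, 0, 0, 0, 0, 100])

```text
t: 19.42
ee_pos: [501.0, -209.8, 241.8]
orientation: [-2.219, -2.224, -0.0]
ft_force: [0.2, 0.9, -0.0]
width: 88.0
grasp_force: 0.0
```

```bash
python3 - <<'E'
from h import *
o,im,P=wrist("w5");print(o["ee_pos"].round(1),o["width"])
rect(P,501,-226,40,75,100,"salt")
px=im["pixels"];hsv=cv2.cvtColor(px,cv2.COLOR_BGR2HSV);H,S=hsv[...,0],hsv[...,1];Z=P[...,2]
b=(abs(H.astype(int)-112)<12)&(S>120)&(Z>-6)&(Z<30)&(np.hypot(P[...,0]-463,P[...,1]+49)<170)
print("base",b.sum(),cv2.minAreaRect(P[b][:,:2].astype(np.float32)))
np.savez("w5.npz",P=P,b=b,px=px)
im=get_image("top");Q=cloud(im);cv2.imwrite("pics/t5.png",im["pixels"])
rect(Q,516,174,35,130,180,"mill");rect(Q,425,177,35,98,118,"jar")
E
```

```text
[ 501.  -209.8  241.8] 87.95340346624592
salt 1094 rect [ 501.4 -226.1] [32.7 33.6] 0.8 z med/max [85.9 91. ]
base 31028 ((464.42510986328125, -68.58317565917969), (224.282958984375, 148.16348266601562), 5.564542770385742)
mill 282 rect [514.3 173.3] [46.6 50.1] 2.8 z med/max [155.7 174.6]
jar 227 rect [424.3 175.9] [43.3 42.8] 73.4 z med/max [107.4 114.8]
```

View pics/w5.png

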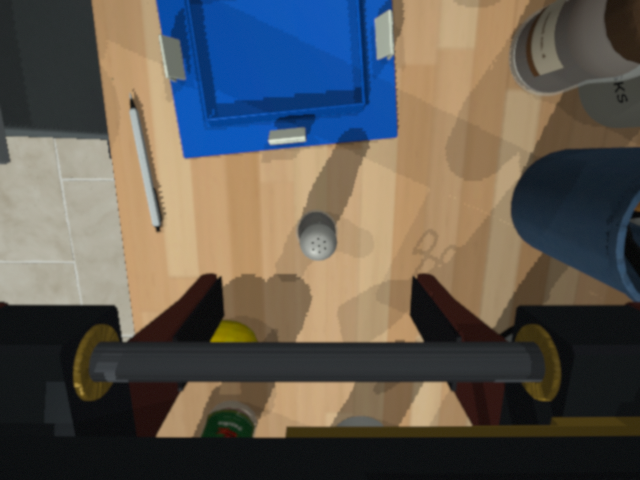

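The view shows the salt at (318,240), clear around it. The top measurement confirms the mill and jar stand in the tray. I grasp the salt.

>>> jog_arm(increments=[0, 0, 0, -16, 0.5, 20, 100, 0, 0, 0, 0, 0, 45, 100, 0, 0, 0, 0, 0, 50, 100, 0, 0, 0, 0, 0, 45, 100, 0, 0, 0, 0, 0, 30, 100, 0, 0, 0, 0, 0, 16, 100, 0, 0, 0, 0, 0, 5, 100, 0, 0, 0, 0, 0, 0, 100, 0, 0, 0, 0, 0, 0, 0, 0, 0, 0, 0, 0, 0, 0, 0, 0, 0, 0, 0, 0, 0, 0, 0, 0, 0, 0, 0, 0])

```text
t: 21.02
ee_pos: [501.4, -227.0, 30.9]
orientation: [2.22, 2.223, 0.0]
ft_force: [-0.2, 0.1, 1.0]
width: 51.2
grasp_force: 0.0
```

>>> jog_arm(increments=[0, 0, 0, 0, 0, 0, 0, 0, 0, 0, 0, 0, 0, 0, 0, 0, 0, 0, 0, -15, 0, 0, 0, 0, 0, 0, -40, 0, 0, 0, 0, 0, 0, -50, 0, 0, 0, 0, 0, 0, -40, 0, 0, 0, 0, 0, 0, -15, 0, 0, 0, 0, 0, 0, 0, 0])

```text
t: 22.02
ee_pos: [501.6, -227.1, 191.4]
orientation: [2.219, 2.222, 0.001]
ft_force: [0.1, 0.5, -0.6]
width: 40.5
grasp_force: 29.6
```

```bash
python3 - <<'E'
from h import *
o,im,P=wrist("w6");print(o["ee_pos"].round(1),o["width"],o["grasp_force"])
im=get_image("top");P=cloud(im);px=im["pixels"]
hsv=cv2.cvtColor(px,cv2.COLOR_BGR2HSV);H,S=hsv[...,0],hsv[...,1];Z=P[...,2]
a=np.deg2rad(5.6);c=np.array([463,-49]);D=P[...,:2]-c
X=D@[np.cos(a),np.sin(a)];Y=D@[-np.sin(a),np.cos(a)]
near=(abs(X)<125)&(abs(Y)<105)
b=near&(abs(H.astype(int)-112)<12)&(S>110)&(Z<12)&(Z>-6)
r=cv2.minAreaRect(P[b][:,:2].astype(np.float32));print(r)
print("plate X",np.percentile(X[b],[.3,99.7]),"Y",np.percentile(Y[b],[.3,99.7]))
w=near&(S<70)&(Z>20)&(Z<42)
for n,m in(("+x",w&(X>80)),("-x",w&(X<-80)),("+y",w&(Y>60)),("-y",w&(Y<-60))):
    if m.sum():print(n,m.sum(),np.median(X[m]).round(1),np.median(Y[m]).round(1),np.median(Z[m]).round(1))
E
```

```text
[ 501.6 -227.1  191.4] 40.49375705737621 29.60845808585873
((501.1630859375, -44.62066650390625), (146.6188507080078, 181.59849548339844), 5.510246276855469)
plate X [-31.67468004 110.60888377] Y [-84.94088341  90.47751058]
+x 51 102.0 -0.9 26.3
+y 28 3.9 81.0 27.0
```

>>> jog_arm(increments=[0, 0, 0, 40, -5, -10, 0, 0, 0, 0, 45, -5, 0, 0, 0, 0, 0, 20, -5, 0, 0, 0, 0, 0, 0, 0, 0, 0, 0, 0, 0, 0, 0, 0, 0])

```text
t: 22.75
ee_pos: [486.4, -122.7, 200.2]
orientation: [-2.22, -2.223, 0.001]
ft_force: [-0.5, 0.1, -1.0]
width: 40.0
grasp_force: 29.6
```

```bash
cat >> h.py <<'E'
def basefit(im,P,c=(463,-49),a=5.6):
    px=im["pixels"];hsv=cv2.cvtColor(px,cv2.COLOR_BGR2HSV);H,S=hsv[...,0],hsv[...,1];Z=P[...,2]
    a=np.deg2rad(a);D=P[...,:2]-np.array(c)
    X=D@[np.cos(a),np.sin(a)];Y=D@[-np.sin(a),np.cos(a)]
    near=(abs(X)<125)&(abs(Y)<105)
    b=near&(abs(H.astype(int)-112)<12)&(S>110)&(Z<12)&(Z>-6)
    print("rect",cv2.minAreaRect(P[b][:,:2].astype(np.float32)))
    print("plate X",np.percentile(X[b],[.3,99.7]).round(1),"Y",np.percentile(Y[b],[.3,99.7]).round(1))
    w=near&(S<70)&(Z>20)&(Z<42)
    for n,m in(("+x",w&(X>80)),("-x",w&(X<-80)),("+y",w&(Y>60)),("-y",w&(Y<-60))):
        if m.sum():print(n,m.sum(),np.median(X[m]).round(1),np.median(Y[m]).round(1),np.median(Z[m]).round(1))
E
python3 - <<'E'
from h import *
o,im,P=wrist("w7");print(o["ee_pos"].round(1))
basefit(im,P)
E
```

```text
[ 486.4 -122.7  200.2]
rect ((462.50189208984375, -49.98461151123047), (225.01773071289062, 185.12384033203125), 5.56874418258667)
plate X [-111.5  110.7] Y [-92.5  90.4]
+x 571 101.1 -1.2 28.3
-x 588 -102.2 -1.1 27.9
+y 671 -0.5 80.1 28.5
-y 464 -0.7 -83.0 28.5
```

View pics/w7.png

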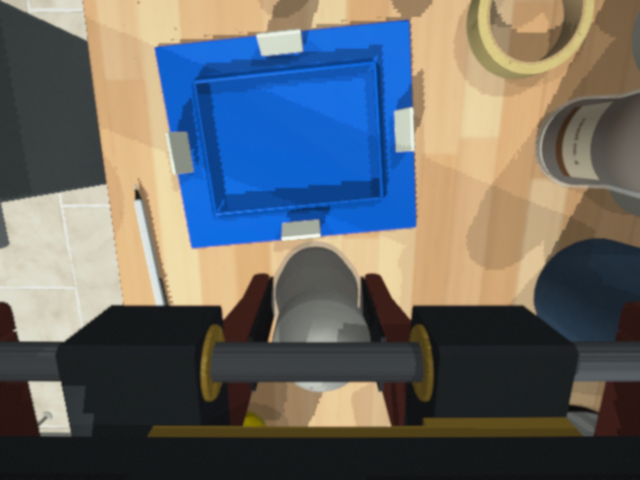

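The view shows all four clips at (280,42), (403,130), (300,230) and (180,152), and the salt held. The box centre is (462.6,-50.2) with yaw 5.6°. I place the salt at box x=+42.

>>> jog_arm(increments=[0, 0, 0, 35, 9, 0, 0, 0, 0, 0, 35, 9, 0, 0, 0, 0, 0, 6.5, 0, 10, 0, 0, 0, 0, 0, 0, 30, 0, 0, 0, 0, 0, 0, 40, 0, 0, 0, 0, 0, 0, 40, 0, 0, 0, 0, 0, 0, 25, 0, 0, 0, 0, 0, 0, 12, 0, 0, 0, 0, 0, 0, 4, 0, 0, 0, 0, 0, 0, 0, 0, 0, 0, 0, 0, 0, 0, 0])

```text
t: 24.18
ee_pos: [504.8, -45.6, 40.5]
orientation: [2.219, 2.222, 0.002]
ft_force: [-0.4, 0.2, -1.0]
width: 40.2
grasp_force: 29.6
```

>>> jog_arm(increments=[0, 0, 0, 0, 0, 4, 0, 0, 0, 0, 0, 0, 0, 0, 0, 0, 0, 0, 0, 0, 80, 0, 0, 0, 0, 0, 0, 100, 0, 0, 0, 0, 0, 0, 100, 0, 0, 0, 0, 0, 0, 100, 0, 0, 0, 0, 0, -25, 100, 0, 0, 0, 0, 0, -45, 100, 0, 0, 0, 0, 0, -55, 100, 0, 0, 0, 0, 0, -50, 100, 0, 0, 0, -30, -10, -20, 100, 0, 0, 0, -45, -20, 0, 100])

```text
t: 25.68
ee_pos: [475.6, -121.0, 233.0]
orientation: [2.214, 2.222, 0.004]
ft_force: [0.5, -0.7, -0.7]
width: 87.5
grasp_force: 0.0
```

>>> jog_arm(increments=[0, 0, 0, -50, -20, 0, 100, 0, 0, 0, -50, -20, 0, 100, 0, 0, 0, -50, -20, 0, 100, 0, 0, 0, -40, -10, 0, 100, 0, 0, 0, -15, 0, 0, 100, 0, 0, 0, 0, 0, 0, 100, 0, 0, 0, 0, 0, 0, 100])

```text
t: 26.55
ee_pos: [404.7, -324.3, 230.5]
orientation: [-2.218, -2.223, -0.0]
ft_force: [0.0, -0.6, 0.3]
width: 87.8
grasp_force: 0.0
```

```bash
python3 - <<'E'
from h import *
o,im,P=wrist("w8");print(o["ee_pos"].round(1))
m=rect(P,403,-358,48,28,70,"lemon");q=P[m][:,:2]
H=cv2.convexHull(q.astype(np.float32));print(cv2.fitEllipse(H))
print(np.linalg.eigh(np.cov(q.T)))
rect(P,392,-480,40,130,160,"bigjar")
t=get_image("top");Q=cloud(t);rect(Q,504,-46,35,80,105,"salt")
E
```

```text
[ 404.7 -324.3  230.5]
lemon 2831 rect [ 402.3 -357.8] [58.8 60. ] 17.2 z med/max [47.5 56.6]
((402.6947021484375, -357.4099426269531), (51.898414611816406, 72.22728729248047), 62.24589920043945)
EighResult(eigenvalues=array([159.27946097, 289.50744971]), eigenvectors=array([[-0.47364156, -0.8807177 ],
       [-0.8807177 ,  0.47364156]]))
bigjar 2287 rect [ 391.6 -465.3] [64.3 31.9] 3.2 z med/max [146.4 150.3]
salt 116 rect [505.4 -44.6] [32.3 32.2] 59.9 z med/max [88.9 96.1]
```

View pics/w8.png

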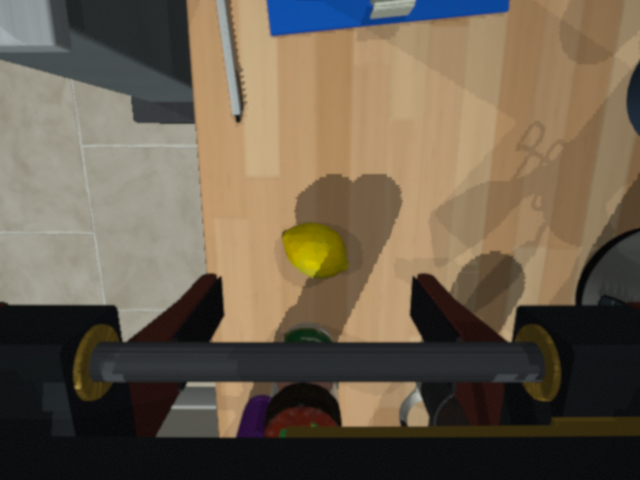

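The view shows the lemon at (315,250), its long axis about -28° from world x, with the big jar close behind at (300,410). I close at 48° with a small offset, which keeps the gripper body clear of the jar.

>>> jog_arm(increments=[0, 0, 0, -14, 2, 0, 100, 0, 0, 0, -13, 1.5, 0, 100, 0, 0, -9.6, 0, 0, 0, 100, 0, 0, -9.6, 0, 0, 0, 100, 0, 0, -9.6, 0, 0, 0, 100, 0, 0, -9.6, 0, 0, 10, 100, 0, 0, -9.6, 0, 0, 20, 100, 0, 0, 0, 0, 0, 40, 100, 0, 0, 0, 0, 0, 30, 100, 0, 0, 0, 0, 0, 15, 100, 0, 0, 0, 0, 0, 0, 100, 0, 0, 0, 0, 0, 0, 100])

```text
t: 28.15
ee_pos: [408.6, -353.3, 116.6]
orientation: [1.124, 2.932, -0.001]
ft_force: [0.0, -0.2, -0.3]
width: 88.0
grasp_force: 0.0
```

```bash
python3 - <<'E'
from h import *
o=get_obs();M=R.from_rotvec(o["orientation"]).as_matrix();print(o["ee_pos"].round(1),M.round(3).tolist())
print(M.T@(np.array([408,-351.5,9])-o["ee_pos"]))
E
```

```text
[ 408.6 -353.3  116.6] [[-0.744, 0.668, 0.001], [0.668, 0.744, -0.001], [-0.002, -0.0, -1.0]]
[  1.86068956   0.93967607 107.62998129]
```

>>> jog_arm(increments=[0, 0, 0, 1.9, 1, 20, 100, 0, 0, 0, 0, 0, 35, 100, 0, 0, 0, 0, 0, 30, 100, 0, 0, 0, 0, 0, 14, 100, 0, 0, 0, 0, 0, 6, 100, 0, 0, 0, 0, 0, 2, 100, 0, 0, 0, 0, 0, 0, 100, 0, 0, 0, 0, 0, 0, 60, 0, 0, 0, 0, 0, 0, 0, 0, 0, 0, 0, 0, 0, 0, 0, 0, 0, 0, 0, 0, 0, 0, 0, 0, 0, 0, 0, 0])

```text
t: 29.65
ee_pos: [407.2, -350.7, 8.8]
orientation: [1.124, 2.934, -0.0]
ft_force: [-1.4, -1.5, 1.5]
width: 53.3
grasp_force: 30.0
```

>>> jog_arm(increments=[0, 0, 0, 0, 0, 0, 0, 0, 0, 0, 0, 0, 0, 0, 0, 0, 0, 0, 0, -15, 0, 0, 0, 0, 0, 0, -35, 0, 0, 0, 0, 0, 0, -50, 0, 0, 0, 0, 0, 0, -40, 0, 0, 0, 0, 0, 0, -15, 0, 0, 0, 0, 0, 0, 0, 0])

```text
t: 30.65
ee_pos: [407.5, -350.7, 164.3]
orientation: [1.123, 2.932, -0.001]
ft_force: [0.3, 0.4, -0.9]
width: 53.3
grasp_force: 30.0
```

>>> jog_arm(increments=[0, 0, 0, 13.1, 16.8, 0, 0, 0, 0, 0, 28, 35.8, 0, 0, 0, 0, 0, 28, 35.8, 0, 0, 0, 0, 0, 28, 35.8, 0, 0, 0, 0, 0, 28, 35.8, 0, 0, 0, 0, 0, 28, 35.8, 0, 0, 0, 0, 0, 20, 25.6, 0, 0, 0, 0, -9.5, 10.3, 13.2, 0, 0, 0, 0, -9.5, 0, 0, 0, 0, 0, 0, -9.5, 0, 0, 0, 0, 0, 0, -9.5, 0, 0, 0, 0, 0, 0, -9.6, 0, 0, 0, 0])

```text
t: 32.15
ee_pos: [425.6, -52.3, 162.0]
orientation: [0.164, -3.133, -0.002]
ft_force: [-0.3, -0.9, -0.6]
width: 53.6
grasp_force: 30.0
```

```bash
cat >> h.py <<'E'
def to(x,y,z,yaw=None):
    "tool-frame shift to a world TCP and turn about tool z (deg) to a yaw of the closing axis"
    o=get_obs();M=R.from_rotvec(o["orientation"]).as_matrix();cur=np.degrees(np.arctan2(M[1,1],M[0,1]))
    print("at",o["ee_pos"].round(1),"yaw",cur.round(2),"tilt",M[:,2].round(4),"shift",(M.T@(np.array([x,y,z])-o["ee_pos"])).round(1),"turn",None if yaw is None else round(cur-yaw,2))
E
python3 - <<'E'
from h import *
to(427.8,-53.6,14.5,95.6)
o,im,P=wrist("w9")
s=get_image("scene");cv2.imwrite("pics/s9.png",cv2.resize(s["pixels"][120:330,130:410],None,fx=2.5,fy=2.5))
E
```

```text
at [425.6 -52.3 162. ] yaw 96.01 tilt [-4.e-03  8.e-04 -1.e+00] shift [ -2.6  -1.7 147.5] turn 0.41
```

View pics/w9.png

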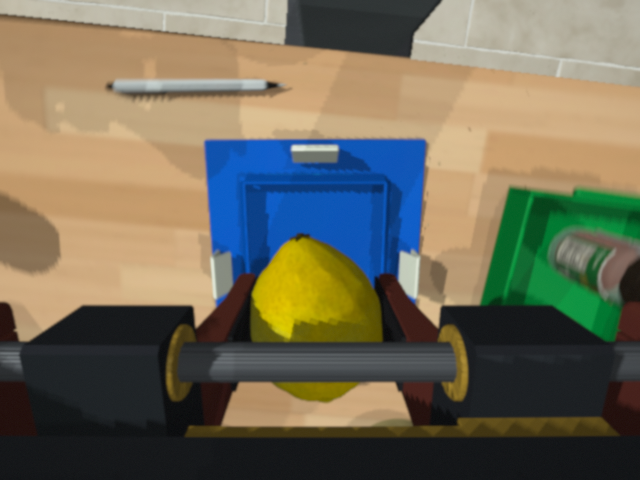

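>>> jog_arm(increments=[0, 0, 0.4, -2.6, -1.7, 15, 0, 0, 0, 0, 0, 0, 35, 0, 0, 0, 0, 0, 0, 40, 0, 0, 0, 0, 0, 0, 30, 0, 0, 0, 0, 0, 0, 15, 0, 0, 0, 0, 0, 0, 8, 0, 0, 0, 0, 0, 0, 3, 0, 0, 0, 0, 0, 0, 0, 0])

```text
t: 33.25
ee_pos: [430.8, -55.0, 18.2]
orientation: [-0.144, 3.137, -0.0]
ft_force: [0.8, -1.0, -0.8]
width: 52.9
grasp_force: 30.0
```

```bash
python3 - <<'E'
from h import *
to(427.8,-53.6,14.5,95.6);print(get_obs()["ft_force"])
E
```

```text
at [430.8 -55.   18.2] yaw 95.25 tilt [ 1.1e-03 -2.0e-04 -1.0e+00] shift [2.9 1.6 3.6] turn -0.35
[ 0.81333835 -0.99129942 -0.75333131]
```

>>> jog_arm(increments=[0, 0, 0, 2, 1.5, 2, 0, 0, 0, 0, 0, 0, 2, 0, 0, 0, 0, 0, 0, 0, 0, 0, 0, 0, 0, 0, 0, 68, 0, 0, 0, 0, 0, 0, 75, 0, 0, 0, 0, 0, 0, 75, 0, 0, 0, 0, 0, 0, 75, 0, 0, 0, 0, 0, -15, 75, 0, 0, 0, 0, 0, -40, 75, 0, 0, 0, 0, 0, -55, 75, 0, 0, 0, 0, 0, -55, 75, 0, 0, 0, 0, 0, -50, 75])

```text
t: 34.75
ee_pos: [427.9, -53.5, 231.7]
orientation: [-0.144, 3.137, -0.001]
ft_force: [0.6, -0.8, 0.5]
width: 65.8
grasp_force: 0.0
```

```bash
python3 - <<'E'
from h import *
o,im,P=wrist("w10");to(427.8,-53.6,14.5,95.6)
rect(P,430,-54,40,38,70,"lemon");rect(P,505,-45,30,85,105,"salt")
t=get_image("top");Q=cloud(t);rect(Q,430,-54,40,38,80,"lemon top");rect(Q,505,-45,30,80,105,"salt top")
m=rect(Q,470,405,130,90,108,"roof");rect(Q,470,405,60,125,150,"handle")
q=Q[m];print(np.percentile(q,[1,99],axis=0))
E
```

```text
at [431.2 -54.  237.3] yaw 95.27 tilt [ 0.0104 -0.0017 -0.9999] shift [  5.6   1.3 222.7] turn -0.33
lemon 2902 rect [430.6 -55. ] [59.6 58. ] 55.0 z med/max [52.9 62.2]
salt 859 rect [503.8 -45.4] [29.5 30.8] 36.2 z med/max [91.6 95.6]
lemon top few 0
salt top few 0
roof 3133 rect [470.8 405.3] [140.5 183.1] 87.4 z med/max [ 97.6 107.2]
handle 256 rect [470.7 404.9] [20.9 74.9] 87.4 z med/max [138.5 147. ]
[[381.09392541 335.97254634  91.0133519 ]
 [560.21401662 473.47918977 104.44426421]]
```

View pics/w10.png

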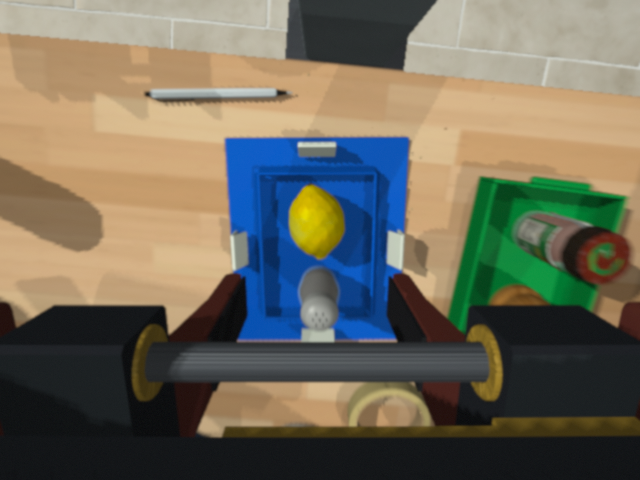

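The view shows the lemon at (316,220) and the salt standing at (319,300), both inside the box rim. Next is the cover.

>>> jog_arm(increments=[0, 0, 0, -4, 20, 0, 75, 0, 0, 0, -8, 45, 0, 75, 0, 0, 0, -8, 50, 0, 75, 0, 0, 0, -8, 50, 0, 75, 0, 0, 0, -9, 50, 0, 75, 0, 0, 0, -9, 50, 0, 75, 0, 0, 0, -9, 50, 0, 75, 0, 0, 0, -9, 50, 0, 75, 0, 0, 0, -9, 45, 0, 75, 0, 0, 0, -8, 33, 0, 75, 0, 0, 7.9, 0, 10, 0, 75, 0, 0, 0, 0, 0, 0, 75])

```text
t: 36.35
ee_pos: [466.5, 405.1, 228.0]
orientation: [-0.068, -3.14, 0.002]
ft_force: [0.1, 1.5, 0.1]
width: 65.8
grasp_force: 0.0
```

```bash
python3 - <<'E'
from h import *
o,im,P=wrist("w11");to(470.7,405,111,87.4)
m=rect(P,470,405,55,128,146,"handle");q=P[m];print(np.percentile(q,[1,99],axis=0))
t=rect(P,470,405,130,92,106,"roof")
s=get_image("top");Q=cloud(s);rect(Q,430,-54,40,38,80,"lemon top");rect(Q,505,-45,30,80,105,"salt top");rect(Q,516,174,35,130,180,"mill");rect(Q,425,177,35,98,118,"jar")
E
```

```text
at [466.6 404.5 228.1] yaw 87.56 tilt [-0.001 -0.001 -1.   ] shift [ -4.2   0.8 117.1] turn 0.16
handle 2861 rect [470.2 405.3] [19.7 74.7] 87.0 z med/max [140.4 142.8]
[[433.30511495 394.66224285 133.85348473]
 [506.13891791 415.46274264 142.29332832]]
roof 32500 rect [471.2 404.9] [139.3 179.2] 87.2 z med/max [ 98.9 105.6]
lemon top 345 rect [431.6 -55.5] [59.4 57.1] 54.6 z med/max [51.9 65.8]
salt top 117 rect [505.  -44.9] [32.3 32.3] 65.7 z med/max [89.3 99. ]
mill 281 rect [514.5 172.8] [46.5 49.3] 2.0 z med/max [155.8 173.9]
jar 227 rect [424.6 176.2] [43.9 42.6] 42.5 z med/max [107.2 115.5]
```

View pics/w11.png

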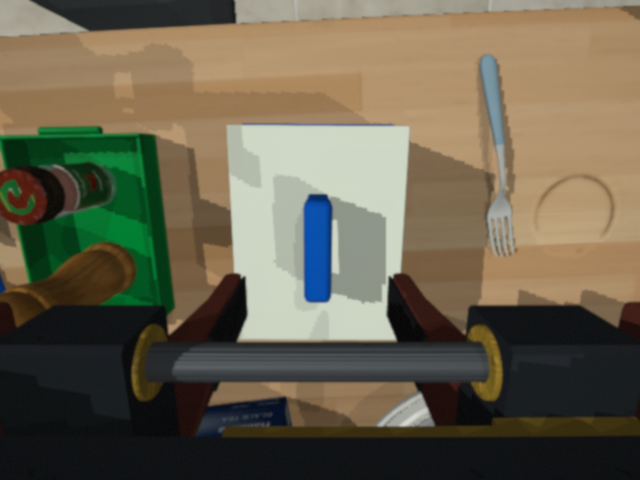

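The view shows the cover squarely below, with its handle bar at (318,248), no obstruction.

>>> jog_arm(increments=[0, 0, 0.4, -4.2, 0.8, 15, 75, 0, 0, 0, 0, 0, 35, 75, 0, 0, 0, 0, 0, 35, 75, 0, 0, 0, 0, 0, 20, 75, 0, 0, 0, 0, 0, 10, 75, 0, 0, 0, 0, 0, 2, 75, 0, 0, 0, 0, 0, 0, 75, 0, 0, 0, 0, 0, 0, 75, 0, 0, 0, 0, 0, 0, 0, 0, 0, 0, 0, 0, 0, 0, 0, 0, 0, 0, 0, 0, 0, 0, 0, 0, 0, 0, 0, 0])

```text
t: 37.95
ee_pos: [471.5, 405.5, 111.7]
orientation: [-0.083, -3.14, 0.0]
ft_force: [-0.7, -0.3, 0.6]
width: 29.2
grasp_force: 0.0
```

>>> jog_arm(increments=[0, 0, 0, 0, 0, 0, 0, 0, 0, 0, 0, 0, 0, 0, 0, 0, 0, 0, 0, 0, 0])

```text
t: 38.33
ee_pos: [471.5, 405.6, 111.7]
orientation: [-0.083, -3.14, 0.0]
ft_force: [-0.2, 0.2, 0.1]
width: 20.2
grasp_force: 30.0
```

```bash
python3 - <<'E'
from h import *
to(470.7,405.2,111,87.1);o=get_obs();print(o["width"],o["grasp_force"],o["ft_force"])
E
```

```text
at [471.5 405.6 111.7] yaw 86.97 tilt [-0. -0. -1.] shift [ 0.8 -0.4  0.7] turn -0.13
20.237407919324756 29.99624401330948 [-0.2376887   0.16957975  0.08501208]
```

>>> jog_arm(increments=[0, 0, 0, 0, 0, -5, 0, 0, 0, 0, 0, 0, -15, 0, 0, 0, 0, 0, 0, -30, 0, 0, 0, 0, 0, 0, -35, 0, 0, 0, 0, 0, 0, -35, 0, 0, 0, 0, 0, 0, -35, 0, 0, 0, 0, 0, 0, -30, 0, 0, 0, 0, 0, 0, -17, 0, 0, 0, 0, 0, 0, -8, 0, 0, 0, 0, 0, 0, 0, 0, 0, 0, 0, 0, 0, 0, 0])

```text
t: 39.7
ee_pos: [471.0, 405.2, 320.4]
orientation: [-0.083, -3.139, 0.002]
ft_force: [0.7, -0.3, -1.9]
width: 19.7
grasp_force: 30.0
```

```bash
python3 - <<'E'
from h import *
to(462.6,-50.2,321,95.6);o=get_obs();print(o["width"],o["grasp_force"],o["ft_force"],o["qpos"])
s=get_image("scene");cv2.imwrite("pics/s12.png",s["pixels"])
E
```

```text
at [471.  405.2 320.4] yaw 86.97 tilt [-0.0017 -0.0014 -1.    ] shift [ -15.6 -455.2    0. ] turn -8.63
19.730720032873908 29.995484054088593 [ 0.70853092 -0.26283424 -1.91518349] [ 6.91230065e-01  3.26756395e-01  1.54034270e+00 -2.23970388e-05
  1.27668048e+00 -8.26689788e-01]
```

View pics/s12.png

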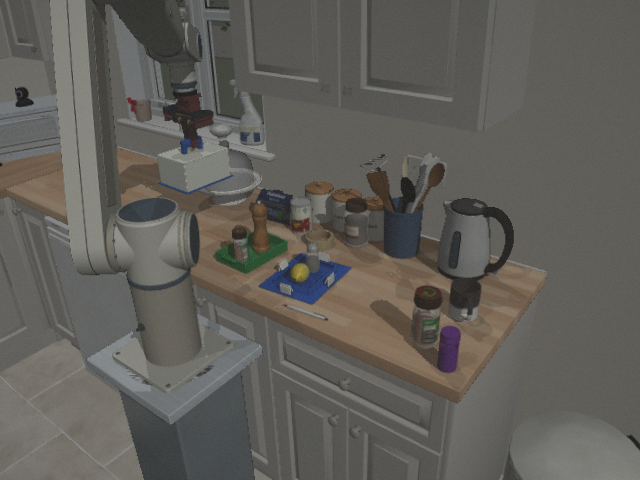

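The picture shows the cover hanging level above everything at (195,165), with mill, jar, lemon and salt in place. I carry it across.

>>> jog_arm(increments=[0, 0, 0, -0.8, -15, 0, 0, 0, 0, 0, -1.4, -30, 0, 0, 0, 0, 0, -1.6, -45, 0, 0, 0, 0, 0, -1.6, -50, 0, 0, 0, 0, 0, -1.6, -50, 0, 0, 0, 0, 0, -1.6, -50, 0, 0, 0, 0, 0, -1.6, -50, 0, 0, 0, 0, 0, -1.6, -50, 0, 0, 0, 0, 0, -1.6, -50, 0, 0, 0, 0, 0, -1.2, -40, 0, 0, 0, 0, 0, -1, -20, 0, 0, 0, 0, 0, 0, -5, 0, 0])

```text
t: 41.25
ee_pos: [462.3, -51.1, 321.5]
orientation: [-0.087, -3.14, 0.0]
ft_force: [0.5, 0.3, -0.9]
width: 19.8
grasp_force: 30.0
```

>>> jog_arm(increments=[0, 0, -4.3, 0, 0, 20, 0, 0, 0, -4.3, 0, 0, 30, 0, 0, 0, 0, 0, 0, 10, 0, 0, 0, 0, 0, 0, 0, 0, 0, 0, 0, 0, 0, 0, 0])

```text
t: 41.88
ee_pos: [463.7, -49.5, 262.6]
orientation: [-0.152, 3.136, -0.0]
ft_force: [0.2, -0.6, -2.3]
width: 19.6
grasp_force: 30.0
```

```bash
python3 - <<'E'
from h import *
to(462.6,-50.2,217,95.57);o=get_obs();print(o["width"],o["ft_force"],o["moment"])
o,im,P=wrist("w13");T=wristT(o,im)
# roof of the held cover, seen by the wrist camera
h=o["ee_pos"];z=h[2]-12
m=rect(P,h[0],h[1],130,z-7,z+7,"roof")
rect(P,h[0],h[1],130,h[2]+15,h[2]+36,"handle")
hsv=cv2.cvtColor(im["pixels"],cv2.COLOR_BGR2HSV);w=m&(hsv[...,1]<90)
q=P[w];print(cv2.minAreaRect(q[:,:2].astype(np.float32)))
A=np.c_[q[:,:2]-h[:2],np.ones(len(q))];print("plane",np.linalg.lstsq(A,q[:,2],rcond=None)[0])
t=get_image("top");Q=cloud(t);m=rect(Q,h[0],h[1],130,z-8,z+8,"roof top")
cv2.imwrite("pics/t13.png",t["pixels"])
E
```

```text
at [463.7 -49.5 262.6] yaw 95.54 tilt [ 1.5e-03 -2.0e-04 -1.0e+00] shift [ 1.2 -0.5 45.6] turn -0.03
19.606846021550858 [ 0.16274319 -0.61955877 -2.26001544] [0.06558341 0.00211844 0.04226124]
roof 56449 rect [460.1 -50.3] [173.1 139.1] 5.6 z med/max [249.9 257.5]
handle 7883 rect [461.8 -47.8] [75.2 38.9] 18.9 z med/max [291.4 298.6]
((460.13604736328125, -50.328086853027344), (173.1226806640625, 139.09225463867188), 5.560351371765137)
plane [ 5.57485664e-04 -1.13167562e-04  2.49924484e+02]
roof top 381 rect [473.4 -73.3] [206.   93.6] 43.2 z med/max [249.  255.4]
```

View pics/w13.png

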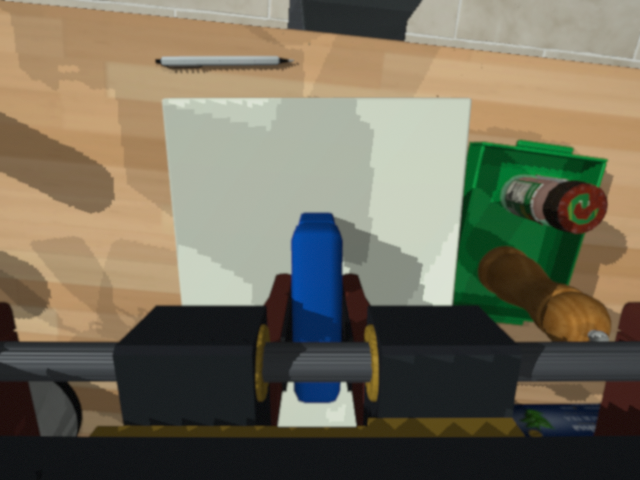

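The view shows the cover level and squared, and the roof fit gives yaw 5.56° and centre about (463,-50). I lower it to just above the clips.

>>> jog_arm(increments=[0, 0, 0, 0.6, 0, 10, 0, 0, 0, 0, 0, 0, 20, 0, 0, 0, 0, 0, 0, 25, 0, 0, 0, 0, 0, 0, 20, 0, 0, 0, 0, 0, 0, 15, 0, 0, 0, 0, 0, 0, 10, 0, 0, 0, 0, 0, 0, 10, 0, 0, 0, 0, 0, 0, 5, 0, 0, 0, 0, 0, 0, 5, 0, 0, 0, 0, 0, 0, 5, 0, 0, 0, 0, 0, 0, 0, 0, 0, 0, 0, 0, 0, 0, 0])

```text
t: 43.48
ee_pos: [462.6, -49.7, 136.8]
orientation: [-0.153, 3.138, -0.0]
ft_force: [0.1, -0.4, -2.5]
width: 20.0
grasp_force: 30.0
```

```bash
python3 - <<'E'
from h import *
to(462.6,-50.2,128,95.57);o=get_obs();print(o["width"],o["ft_force"],o["moment"])
E
```

```text
at [462.6 -49.7 136.8] yaw 95.57 tilt [ 3.e-04 -0.e+00 -1.e+00] shift [ 0.  -0.5  8.8] turn -0.0
19.995132270302957 [ 0.09093567 -0.3931934  -2.47776141] [ 0.00857847  0.01491174 -0.06411314]
```

>>> jog_arm(increments=[0, 0, 0, 0, 0, 4, 0, 0, 0, 0, 0, 0, 3, 0, 0, 0, 0, 0, 0, 2, 0, 0, 0, 0, 0, 0, 1, 0, 0, 0, 0, 0, 0, 0, 0, 0, 0, 0, 0, 0, 0, 0])

```text
t: 44.22
ee_pos: [462.9, -49.8, 127.0]
orientation: [-0.153, 3.137, -0.0]
ft_force: [1.3, -1.1, 3.5]
width: 20.0
grasp_force: 30.0
```

>>> jog_arm(increments=[0, 0, 0, 0, 0, 1.5, 0, 0, 0, 0, 0, 0, 1.5, 0, 0, 0, 0, 0, 0, 1.5, 0, 0, 0, 0, 0, 0, 0, 0, 0, 0, 0, 0, 0, 0, 0])

```text
t: 44.85
ee_pos: [463.3, -49.8, 123.0]
orientation: [-0.152, 3.136, -0.0]
ft_force: [-0.2, -0.3, 10.8]
width: 19.9
grasp_force: 30.0
```

Contact came where expected: 3.5 N at 127 mm and 11 N at 123 mm. I keep pressing.

>>> jog_arm(increments=[0, 0, 0, 0, 0, 1.5, 0, 0, 0, 0, 0, 0, 1.5, 0, 0, 0, 0, 0, 0, 1.5, 0, 0, 0, 0, 0, 0, 1, 0, 0, 0, 0, 0, 0, 0, 0, 0, 0, 0, 0, 0, 0, 0])

```text
t: 45.6
ee_pos: [461.6, -49.5, 116.6]
orientation: [0.152, -3.136, -0.001]
ft_force: [-2.4, 1.3, 5.6]
width: 19.4
grasp_force: 30.0
```

>>> jog_arm(increments=[0, 0, 0, 0, 0, 1, 0, 0, 0, 0, 0, 0, 0, 0, 0, 0, 0, 0, 0, 0, 0])

```text
t: 45.98
ee_pos: [461.6, -49.5, 116.5]
orientation: [0.152, -3.136, -0.001]
ft_force: [-7.0, 0.8, 19.1]
width: 19.5
grasp_force: 30.0
```

```bash
python3 - <<'E'
from h import *
to(462.6,-50.2,116.7,95.57);o=get_obs();print(o["width"],o["ft_force"],o["moment"])
E
```

```text
at [461.6 -49.5 116.5] yaw 95.57 tilt [-1.6e-03  3.0e-04 -1.0e+00] shift [-0.9 -0.8 -0.2] turn -0.0
19.540628273044238 [-6.95018311  0.82969581 19.1498437 ] [ 0.28235578  1.1795227  -0.01558938]
```

Now it is hard on the plate: the force rose to 19 N without any movement. I release and back off.

>>> jog_arm(increments=[0, 0, 0, 0, 0, -1, 0, 0, 0, 0, 0, 0, 0, 60, 0, 0, 0, 0, 0, 0, 60, 0, 0, 0, 0, 0, 0, 60, 0, 0, 0, 0, 0, -10, 60, 0, 0, 0, 0, 0, -35, 60, 0, 0, 0, 0, 0, -50, 60, 0, 0, 0, 0, 0, -50, 60, 0, 0, 0, 0, 0, -20, 60, 0, 0, 0, 30, 0, 0, 60, 0, 0, 0, 30, 0, 0, 60, 0, 0, 0, 0, 0, 0, 60])

```text
t: 47.48
ee_pos: [401.3, -55.5, 282.3]
orientation: [-0.152, 3.137, -0.0]
ft_force: [0.3, 0.5, 0.8]
width: 52.7
grasp_force: 0.0
```

```bash
python3 - <<'E'
from h import *
o,im,P=wrist("w14");print(o["ee_pos"])
m=rect(P,462,-50,130,94,114,"roof");rect(P,462,-50,50,135,156,"handle")
w=m&(cv2.cvtColor(im["pixels"],cv2.COLOR_BGR2HSV)[...,1]<90);q=P[w];A=np.c_[q[:,:2]-[462,-50],np.ones(len(q))];print("plane",np.linalg.lstsq(A,q[:,2],rcond=None)[0])
t=get_image("top");Q=cloud(t);rect(Q,516,174,35,130,180,"mill");rect(Q,425,177,35,98,118,"jar")
E
```

```text
[401.34489893 -55.53366699 282.26224259]
roof 17997 rect [448.3 -51.6] [152.3 139.1] 5.5 z med/max [103.9 113.8]
handle 1843 rect [460.7 -50.2] [75. 20.] 5.9 z med/max [145.3 147.9]
plane [9.15609246e-04 4.26291858e-04 1.03840169e+02]
mill 282 rect [514.8 172.6] [49.3 46.8] 85.6 z med/max [156. 178.]
jar 224 rect [424.2 175.8] [41.9 42.8] 41.8 z med/max [107.3 115.8]
```

View pics/w14.png

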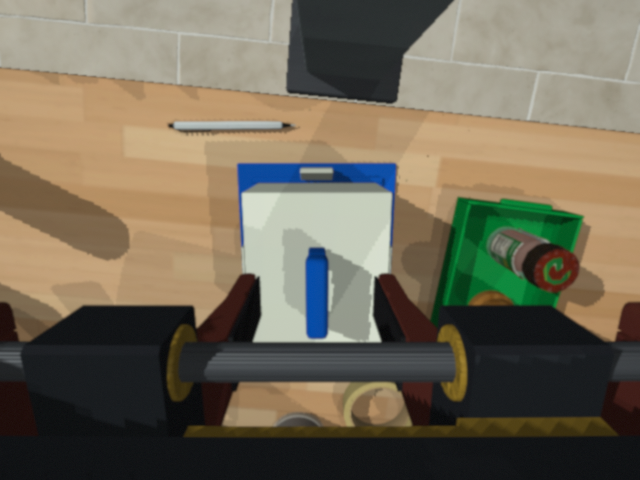

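The view shows the cover down square: roof at 103.9 mm (104 expected), level to 0.001 rad, handle centre 2 mm off. The mill and jar stand in the tray, and nothing touches the robot.

```bash
python3 -c "
from h import *
print(job.close_job())"
```

```text
the job is handed in; nothing more can be done
None
```

Both kits are made up and the job is handed in at about 48 s of the 141 s allowed. The cover measured fully home (roof at 103.9 mm against 104 expected) and level, but I did not see all four clips over its edge. The mug and tape were never approached, and the hand-in returned no verdict.

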